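# Refit the battery cover of the leak tester without cracking it

## Task

Put the loose black battery cover back on the grey leak-test box: hook its lip under the box's ledge with the other end still raised, then swing that end down and press it home until it snaps in flat under the spring catch. The cover is thin, brittle plastic, so grip it lightly and press gently, and leave the valve parts lying around the box alone.

Things in the scene. Friction and masses are not known exactly. Their poses are not given: they have to be found in the camera images.
- test_box: grey leak-test box fixed on the bench, open battery bay (two fat cells) upward; 210 mm along its x, 116 along y, 62 high. Origin: centre of its underside, z up. Ledge at its -x end (towards the robot), spring catch at its +x end, an end block 60 mm high at x = 85 to 105 mm behind the catch. Side walls, 87 mm apart inside, are 54 mm high.
- seat (a point): centre of the cover's flat seat in the box, 45 mm above the box's underside; axes as the box's. With the cover shut, its underside lies at this height, its axes are parallel to the box's and its rib's centre is about 15 mm in -x and 15 mm above this point (within 2 mm in x, 4 mm in y).
- ledge_edge (a point): middle of the lower inner edge of the box's ledge: x = -71.5, z = 56 mm in the box; axes as the box's. The ledge is 6 mm thick (top 62 mm up), as wide as the box; the pocket under it is 11 mm high (45 to 56 mm up), 87 mm wide and 12 mm deep in -x.
- catch_nose (a point): lower inner corner of the spring catch at rest: x = 66, z = 51.5 mm in the box; axes as the box's. The catch is a steel blade 36 mm wide that leans 20 deg outward and rises 20 mm above this point. A cover end pressed down on it from above pushes it out in +x and it springs back over the cover; that takes about 4 to 8 N on the cover, then it gives suddenly: press slowly.
- cover_grip (a point): centre of the grip rib (half-way up) on the loose black cover, about 120 g; axes as the cover's. At the start the cover lies flat, right way up, this point 15 mm above the bench. The rib is 14 mm thick along x, 60 long along y, 20 above the plate. The plate is 140 x 80 x 5 mm, from 55 mm in -x to 85 mm in +x of this point, underside 15 mm below it.
- cover_lip (a point): tip of the cover's lip, half-way through its thickness: 67 mm in -x and 13 mm below the rib's centre, in cover axes. The lip is flat, 50 mm wide, 4 mm thick, level with the plate's underside, and projects 12 mm from the plate's -x end.
- cover_press (a point): ribbed pressing spot on top of the cover's plate, 52 mm in +x and 10 mm below the rib's centre in cover axes, 33 mm from the far edge. The cover cracks if the fingers' contact forces on it, both pads together, exceed 110 N, or if it is pressed on the box with more than 40 N.
- cover_far_edge (a point): middle of the top edge of the cover's far (+x) end, the end that the catch holds.
- valve_small: bystander: small cast valve body, 38 x 46 mm and 86 mm tall, standing upright; origin at the centre of its underside.
- valve_large: bystander: large dark cast valve body, 74 x 90 mm and 122 mm tall, standing upright; origin at the centre of its underside.
- valve_lever: bystander: flat valve lever with a blue grip, 28 x 146 x 7 mm, lying flat along its y; origin at the centre of its underside.

How it is judged:
By the outcome, as a careful person would: the job done as asked, in the order asked, and still so for the second after the job is handed in, with the robot touching nothing.
It also fails if it takes over 45 s, if anything falls off the work surface, if the arm or the gripper's body presses on something with over 40 N, if the wrist force passes 120 N, or if a joint passes its speed limit or range.

## Robot

A 7-joint arm with a two-finger parallel gripper is mounted at the origin on a cart in front of the work surface, level with it; the furniture and walls round the work are solid. World frame = base frame: x ahead of the robot, y to its left, z up, the work surface at z = 0. Lengths are in m, angles in rad, forces in N, time in s.
With the tool pointing down it reaches from about 0.4 to 0.875 m from the base axis. Payload 6.5 kg.
Tool frame: the origin (TCP) lies on the centre line of the jaws, within the pads' length; the fingertips stand 19 mm ahead of it and the grasp point (between the pads) is the TCP; z points along the fingers, y is the direction in which the jaws open and shut (so a half turn about z gives the same grasp; the last joint's range is limited). The gripper opens to 88 mm and grips with 3 to 60 N. Pads are 18 mm wide; open, the fingers measure 123 mm over their backs; the gripper's body (75 mm by 187 mm) begins 45 mm behind the grasp point.
Start: joints at [-1.381, 0.536, -0.004, 1.538, 0.003, 1.067, -0.071], TCP at [0.164, 0.629, 0.258] pointing down, gripper open.
Joint ranges: [-2.7, 2.7], [-0.37, 2.16], [-1.27, 1.26], [0.24, 2.4], [-1.31, 4.45], [0.19, 1.91], [-2.76, 2.76]. Speed limits (rad/s): [2.39, 2.39, 3.14, 3.14, 3.14, 3.14, 3.14].

## Interface

Orientations are given as a unit quaternion [x, y, z, w].
In Python, from station import r gives the robot as it stands.
- The arm moves only by the tool send_rows, never from a script. Its argument "motion" is a list of rows, each a list of 7 numbers: the shift along the tool's x, y, z in mm, then the turn, a rotation vector about the tool's x, y, z in rad, then the finger opening in mm, from 0 to 88.1. A call has 1 to 8 rows; each row is the pose to reach, as a shift and turn from the pose commanded when the call began, along the tool's axes at that moment; what a row does not reach only later rows make up. A row lasts 1/10 s, in which the tool goes at most 50 mm and 8.59 degrees, less where a joint would pass 70% of its speed; a pose out of reach is approached as far as the arm can. A call with a gripper value outside its range is refused whole. The fingers move at their own pace and stop on an object; "grip_force" is the grip in N (left out, the last holds). Time passes only in rows, so rows that repeat a pose let the fingers close. It gives the time, the measured TCP pose, the force and the opening at its end, in the units of the state.
- r.state(): the state, without advancing time (a new reading comes with each control period).
- r.capture(name): name is "scene" or "top"; returns a dict with "image" (420x560x3 uint8, blue, green, red), "camera_matrix" (3x3 intrinsics, pixels), "k1" (the pictures are not rectified: a ray, as slopes to the right and down, at radius r is drawn at 1 + k1 r^2 times it, then the intrinsics apply), "R" (3x3) and "t" (3): a world point X has camera coordinates R X + t. Camera axes: x right, y down, z forward; pixel columns grow to the right and rows downward; lengths in m; the calibration is good to about 2 mm. A picture is of the moment at which its call begins. There is no depth.
- r.close_job(): hands the job in, once; it reports no verdict.
Trained networks look in a picture, given as the dict that the camera call returned (one of the last four; its "shot" number tells which), for a name from the list of things; names that differ only in an ending like _2 or _b are one class to them, and where a whole thing is asked for, a point or a joint stands for the part that bears it (a point fixed in the world has none). Each returns a list of dicts, best first, with "conf" (0 to 1); they miss things now and then, are a little off and sometimes report something else, mostly with a low value. They report only what shows in the picture. A call takes as long as a camera call.
- r.cut_out(picture, label): "region" (420x560 bool, what is visible of it).
- r.mark_of(picture, label): "xyz" ([x, y, z] in m, in world coordinates, good to about 4 mm: a listed point, or the origin of a listed thing).
The state is a dict: "time_s": time; "q": joint angles; "dq": joint speeds; "joint_efforts": joint torques, N m; "tcp_pos": TCP position; "tool_rot": TCP orientation; "ft_force": force on the tool from outside, world axes, zero at the start; "moment": the same for the moment, N m; "finger_gap": finger opening in m.
Only numpy, scipy, OpenCV 4.12 (cv2) and the standard library are available. Lean on these libraries where they do the work, as an engineer would, in place of code of your own. Each camera call takes 0.05 s, during which the arm holds its last target. There are 200 camera calls.

## Working session

There is one attempt and no reset: what is moved stays moved. The work goes in short steps, Python scripts to look and compute and a tool call to move; the robot and the scene stay as the last step left them, time stands still between calls to the robot, and variables do not carry over. Pictures are saved under pics/ and viewed, about 8 in all and at most 12, crops included, and the job is handed in when it is done.

Besides the shell and the picture viewer there is one more tool, called after "Call:" by a JSON object that holds its "name" and its "arguments". send_rows: Moves the arm, as the interface text tells. Its arguments: {"type":"object","properties":{"motion":{"type":"array"},"grip_force":{"type":"number"}},"required":["motion"]}

```bash
mkdir -p pics
cat > h.py <<'E'
from station import r
import numpy as np, cv2
from scipy.spatial.transform import Rotation as Ro
np.set_printoptions(precision=4,suppress=True)
E
python3 - <<'E'
from h import *
for c in ("scene","top"):
    p=r.capture(c); cv2.imwrite(f"pics/{c}0.png",p["image"])
    print(c,p["k1"],p["t"])
    for l in "test_box seat ledge_edge catch_nose cover_grip cover_lip cover_press cover_far_edge valve_small valve_large valve_lever".split():
        m=r.mark_of(p,l); print(l,[(np.array(d["xyz"]),round(d["conf"],2)) for d in m[:2]])
print(r.state())
E
```

```text
scene -0.14712329885890968 [0.3267 0.2921 0.4388]
test_box [(array([ 0.4852, -0.051 ,  0.0019]), 0.68)]
seat [(array([ 0.4842, -0.0482,  0.0417]), 0.6)]
ledge_edge [(array([ 0.4128, -0.0608,  0.0565]), 0.7)]
catch_nose [(array([ 0.55  , -0.0303,  0.0493]), 0.66)]
cover_grip [(array([ 0.4817, -0.3238,  0.0148]), 0.93)]
cover_lip [(array([ 0.4221, -0.3535,  0.0015]), 0.94), (array([ 0.4827, -0.0471,  0.0408]), 0.66)]
cover_press [(array([ 0.5297, -0.2976,  0.0069]), 0.96), (array([ 0.4199, -0.3532,  0.0006]), 0.55)]
cover_far_edge [(array([ 0.5588, -0.2878,  0.0052]), 0.62), (array([ 0.4853, -0.0485,  0.0425]), 0.15)]
valve_small [(array([ 0.723 , -0.1611, -0.0025]), 0.82)]
valve_large [(array([ 0.7301, -0.2891, -0.0007]), 0.7)]
valve_lever [(array([ 0.6414, -0.2607,  0.0006]), 0.84), (array([ 0.4826, -0.0512,  0.0029]), 0.24)]
top -0.013394931534678417 [-0.1557  0.5689  0.8494]
test_box [(array([ 0.4845, -0.0459,  0.0038]), 0.69), (array([ 0.5314, -0.2984,  0.0057]), 0.25)]
seat [(array([ 0.4849, -0.0445,  0.0473]), 0.86)]
ledge_edge [(array([ 0.4125, -0.0628,  0.0587]), 0.67)]
catch_
[... 381 characters left out ...]
rray([ 0.6391, -0.2617,  0.0016]), 0.68)]
valve_large [(array([ 0.5624, -0.284 ,  0.0048]), 0.69), (array([ 0.7249, -0.2875, -0.0051]), 0.61)]
valve_lever [(array([ 0.6415, -0.2607,  0.0041]), 0.88)]
{'time_s': 1.2, 'q': array([-1.3812,  0.5364, -0.0044,  1.5379,  0.0026,  1.0673, -0.0712]), 'dq': array([ 0.0012, -0.0007,  0.    ,  0.0002, -0.    , -0.0014, -0.0021]), 'joint_efforts': array([  0.0002, -57.0899,   0.9896, -25.193 ,  -0.0564,   0.0105,
         0.    ]), 'tcp_pos': array([0.1645, 0.6288, 0.2577]), 'tool_rot': array([ 0.1276,  0.9918, -0.    ,  0.    ]), 'ft_force': array([0.9336, 1.0037, 0.1804]), 'moment': array([-0.0224,  0.0106,  0.0001]), 'finger_gap': 0.08784973491294301}
```

View pics/scene0.png

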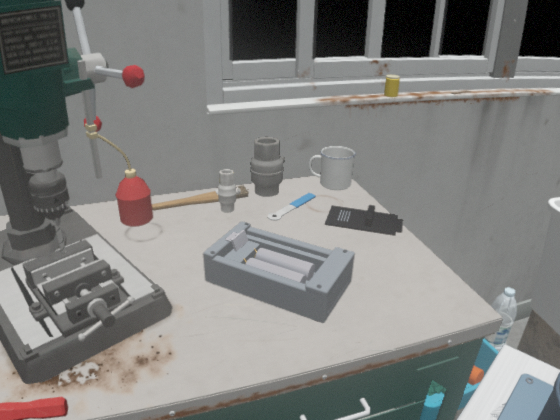

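View pics/top0.png

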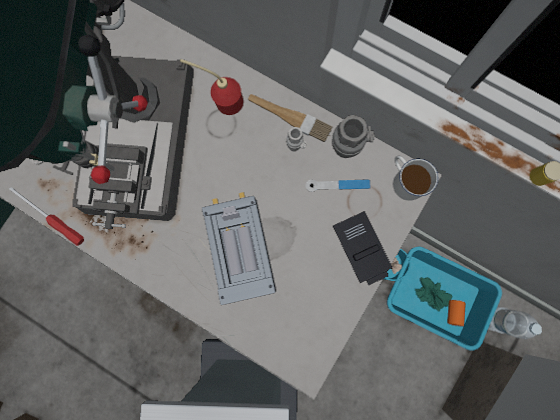

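The scene view shows the cover flat at about (365,220) and the box at (280,265). The top view shows the cover at (363,248), the box at (238,250), and the drill press and vise at left on the way from the start pose. The network marks agree with both pictures. Next I'll refine both planar poses by fitting silhouettes.

```bash
cat >> h.py <<'E'
from scipy.optimize import minimize
def proj(p,X):
    K=np.array(p["camera_matrix"]);c=np.asarray(X)@np.array(p["R"]).T+np.array(p["t"])
    s=c[:,:2]/c[:,2:];s=s*(1+p["k1"]*(s**2).sum(1,keepdims=True))
    return s@K[:2,:2].T+K[:2,2]
def box(x0,x1,y0,y1,z0,z1): return np.array([[x,y,z] for x in(x0,x1) for y in(y0,y1) for z in(z0,z1)])/1000
BOX=[box(-105,105,-58,58,0,54),box(-105,-71.5,-58,58,0,62),box(85,105,-58,58,0,60)]
COV=[box(-55,85,-40,40,-15,-10),box(-67,-55,-25,25,-15,-11),box(-7,7,-30,30,-10,10)]
def render(p,parts,R,t,S=4):
    m=np.zeros((420*S,560*S),np.uint8)
    for b in parts:
        q=(proj(p,b@R.T+t)+.5)*S-.5
        cv2.fillConvexPoly(m,cv2.convexHull(np.round(q).astype(np.int32)),255)
    return cv2.resize(m,(560,420),interpolation=cv2.INTER_AREA)/255.
def fit(shots,parts,x0,z):   # shots: [(pic,mask)], x0: x,y,yaw
    def cost(v):
        R=Ro.from_euler("z",v[2]).as_matrix();c=0
        for p,m in shots:
            a=render(p,parts,R,np.array([v[0],v[1],z])); c+=np.abs(a-m).sum()/m.sum()
        return c
    s=minimize(cost,x0,method="Nelder-Mead",options=dict(initial_simplex=[x0]+[np.array(x0)+d for d in np.diag([.006,.006,.06])],xatol=1e-4,fatol=1e-4))
    return s.x,s.fun
E
python3 - <<'E'
from h import *
P=[r.capture(c) for c in("scene","top")]
for p in P: print("cam at",-np.array(p["R"]).T@p["t"])
for l,parts,x0,z in(("test_box",BOX,[.485,-.047,.23],0),("cover_grip",COV,[.4825,-.3237,.465],.015)):
    S=[(p,r.cut_out(p,l)[0]["region"].astype(float)) for p in P]
    for s in (S[:1],S[1:],S): print(l,fit(s,parts,x0,z))
E
```

```text
cam at [0.0886 0.4062 0.4602]
cam at [ 0.4493 -0.1739  0.915 ]
test_box (array([ 0.4843, -0.0507,  0.2671]), np.float64(0.04988613535337268))
test_box (array([ 0.4831, -0.0486,  0.2412]), np.float64(0.027645896168024233))
test_box (array([ 0.4832, -0.0485,  0.2463]), np.float64(0.08223509398699227))
cover_grip (array([ 0.4811, -0.3235,  0.4529]), np.float64(0.06162103317763516))
cover_grip (array([ 0.4821, -0.324 ,  0.4483]), np.float64(0.0538246985335872))
cover_grip (array([ 0.4818, -0.3236,  0.4423]), np.float64(0.12203816307769019))
```

```bash
cat >> h.py <<'E'
B=np.array([.4833,-.0483,0]);BY=.243
def Rt(yaw,tilt=0):  # tool orientation; tilt>0 raises the cover's +x end
    return Ro.from_euler("z",yaw)*Ro.from_euler("y",-tilt)*Ro.from_matrix(np.array([[0,1,0],[1,0,0],[0,0,-1.]]))
def rows(wps,start=None):
    s=r.state();p0,R0=start or (s["tcp_pos"],Ro.from_quat(s["tool_rot"]))
    for p,R in wps:
        print(np.round(np.r_[R0.inv().apply(np.array(p)-p0)*1000,(R0.inv()*R).as_rotvec()],3).tolist())
E
python3 - <<'E'
from h import *
w=[(a*0.45) for a in []]
for z,a in ((.3,80),(.3,58),(.3,42),(.3,28),(.3,14),(.3,0),(.3,-14)):
    y=np.clip(1.313-(75-a)/60*(1.313-.448),.448,1.313)
    w.append(([.45*np.cos(np.radians(a)),.45*np.sin(np.radians(a)),z],Rt(y)))
w.append(([.482,-.324,.20],Rt(.448)))
rows(w)
E
```

```text
[36.559, -201.468, -42.294, 0.0, 0.0, 0.002]
[-134.116, -220.455, -42.286, 0.0, 0.0, 0.247]
[-247.313, -274.079, -42.28, 0.0, 0.0, 0.478]
[-330.905, -345.09, -42.276, 0.0, 0.0, 0.68]
[-394.834, -434.215, -42.273, 0.0, 0.0, 0.867]
[-435.304, -536.158, -42.272, 0.0, 0.0, 0.867]
[-449.909, -644.864, -42.271, 0.0, 0.0, 0.867]
[-548.214, -841.527, 57.733, 0.0, 0.0, 0.867]
```

Call:
{"name": "send_rows", "arguments": {"motion": [[10,-50,-15,0,0,0,88],[20,-100,-30,0,0,0,88],[30,-150,-42,0,0,0,88],[30,-195,-42,0,0,0,88],[-10,-215,-42,0,0,0,88],[-55,-220,-42,0,0,0,88],[-100,-225,-42,0,0,0,88],[-140,-230,-42,0,0,0,88]]}}

```text
time_s: 2.3
tcp_pos: [0.2435, 0.3699, 0.3003]
tool_rot: [0.128, 0.992, 0.001, 0.0]
ft_force: [-0.1, 0.5, -0.1]
finger_gap: 0.0879
```

Call:
{"name": "send_rows", "arguments": {"motion": [[-40,-20,0,0,0,0,88],[-80,-35,0,0,0,0,88],[-120,-60,0,0,0,0.0,88],[-155,-90,0,0,0,0,88],[-190,-120,0,0,0,0,88],[-220,-155,0,0,0,0.0,88],[-250,-190,0,0,0,0,88],[-275,-230,0,0,0,0,88]]}}

```text
time_s: 3.1
tcp_pos: [0.4507, 0.0773, 0.3001]
tool_rot: [0.127, 0.992, 0.0, 0.001]
ft_force: [0.8, -0.5, -0.5]
finger_gap: 0.0881
```

Call:
{"name": "send_rows", "arguments": {"motion": [[-10,-45,0,0,0,0.14,88],[-15,-90,0,0,0,0.28,88],[-20,-135,0,0,0,0.42,88],[-30,-180,0,0,0,0.56,88],[-45,-225,0,0,0,0.7,88],[-65,-270,0,0,0,0.84,88],[-85,-310,0,0,0,0.867,88],[-110,-350,0,0,0,0.867,88]]}}

```text
time_s: 3.9
tcp_pos: [0.4675, -0.2893, 0.2999]
tool_rot: [0.533, 0.846, 0.0, 0.0]
ft_force: [0.8, -0.3, 0.0]
finger_gap: 0.0879
```

Run:
```python
from h import *
rows([([.482,-.324,z],Rt(.448)) for z in(.2,.1,.06,.027)])
p=r.capture("top")
for l in("cover_grip","cover_lip","cover_press"): print(l,[(np.array(d["xyz"]),round(d["conf"],2)) for d in r.mark_of(p,l)[:1]])
```

```text
[-37.597, -1.997, 99.912, 0.001, -0.0, -0.001]
[-37.611, -2.069, 199.912, 0.001, -0.0, -0.001]
[-37.616, -2.098, 239.912, 0.001, -0.0, -0.001]
[-37.621, -2.122, 272.912, 0.001, -0.0, -0.001]
cover_grip [(array([ 0.4843, -0.3239,  0.016 ]), 0.77)]
cover_lip []
cover_press [(array([ 0.5324, -0.3016,  0.0019]), 0.7)]
```

Call:
{"name": "send_rows", "arguments": {"motion": [[-15,-1,45,0,0,0,44],[-30,-1,90,0,0,0,44],[-37.5,-1.5,135,0,0,0,44],[-37.5,-1.5,180,0,0,0,44],[-37.5,-1.5,215,0,0,0,44],[-37.5,-1.5,240,0,0,0,44],[-37.5,-1.5,250,0,0,0,44]], "grip_force": 12}}

```text
time_s: 4.8
tcp_pos: [0.4817, -0.3192, 0.0477]
tool_rot: [0.531, 0.847, 0.001, -0.002]
ft_force: [-0.1, 0.9, 0.5]
finger_gap: 0.0439
```

Run:
```python
from h import *
print(r.state()["tcp_pos"])
P=[r.capture(c) for c in("scene","top")]
a=P[0]["image"][170:270,290:430];b=P[1]["image"][180:310,300:430]
cv2.imwrite("pics/g1.png",np.hstack([cv2.resize(a,(440,314)),cv2.resize(b,(314,314))]))
```

```text
[ 0.4817 -0.3192  0.0477]
```

View pics/g1.png

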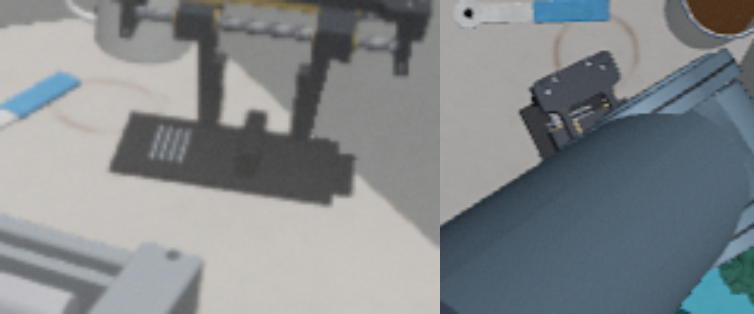

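The scene crop shows the fingers at crop x≈210 and 310, straddling the rib at 255. I'll shift slightly, go down and close.

Call:
{"name": "send_rows", "arguments": {"motion": [[-4.5,-1.8,7,0,0,0,44],[-4.5,-1.8,14,0,0,0,44],[-4.5,-1.8,20,0,0,0,44],[-4.5,-1.8,20.5,0,0,0,44],[-4.5,-1.8,20.5,0,0,0,30],[-4.5,-1.8,20.5,0,0,0,20],[-4.5,-1.8,20.5,0,0,0,10],[-4.5,-1.8,20.5,0,0,0,10]], "grip_force": 12}}

```text
time_s: 5.7
tcp_pos: [0.4831, -0.3268, 0.0295]
tool_rot: [0.532, 0.847, 0.0, 0.0]
ft_force: [0.9, 1.2, 0.4]
finger_gap: 0.0142
```

Call:
{"name": "send_rows", "arguments": {"motion": [[0,0,0,0,0,0,8],[0,0,0,0,0,0,8],[0,0,0,0,0,0,8]]}}

```text
time_s: 6.0
tcp_pos: [0.4831, -0.3269, 0.0295]
tool_rot: [0.532, 0.847, 0.0, 0.0]
ft_force: [0.6, 0.8, 2.5]
finger_gap: 0.014
```

```bash
cat >> h.py <<'E'
G=np.array([0,-.003,.0145])   # TCP in cover axes
def pose(tx,tz,tilt,y=0.):     # lip tip underside at box (tx,y,tz) mm
    Rc=Ro.from_euler("z",BY)*Ro.from_euler("y",-np.radians(tilt))
    tip=B+Ro.from_euler("z",BY).apply(np.array([tx,y,tz])/1000)
    return tip+Rc.apply(G-np.array([-.067,0,-.015])),Rt(BY,np.radians(tilt))
E
python3 - <<'E'
from h import *
s=r.state();p=s["tcp_pos"];R=Ro.from_quat(s["tool_rot"])
print(p)
rows([(p+[0,0,.17],R),pose(-55,130,0),pose(-55,130,14)])
E
```

```text
[ 0.4831 -0.3269  0.0295]
[-0.053, 0.093, -170.0, 0.0, 0.0, 0.0]
[245.542, 132.149, -130.048, 0.001, 0.0, 0.205]
[247.397, 123.222, -145.386, -0.243, -0.025, 0.204]
```

Call:
{"name": "send_rows", "arguments": {"motion": [[0,0,-3,0,0,0,8],[0,0,-15,0,0,0,8],[0,0,-45,0,0,0,8],[0,0,-80,0,0,0,8],[0,0,-115,0,0,0,8],[0,0,-145,0,0,0,8],[20,10,-150,0,0,0.0,8],[50,26,-150,0,0,0,8]]}}

```text
time_s: 6.8
tcp_pos: [0.4843, -0.2728, 0.1817]
tool_rot: [0.534, 0.845, -0.0, 0.002]
ft_force: [0.6, 0.7, -1.3]
finger_gap: 0.0139
```

Call:
{"name": "send_rows", "arguments": {"motion": [[35,18,0,0,0,0.05,8],[70,37,0,0,0,0.1,8],[105,56,0,0,0,0.15,8],[135,75,0,0,0,0.205,8],[165,90,5,0,0,0.205,8],[185,102,5,0,0,0.205,8],[195,106,5,0,0,0.205,8],[195,106,5,0,0,0.205,8]]}}

```text
time_s: 7.6
tcp_pos: [0.4953, -0.0479, 0.1745]
tool_rot: [0.615, 0.788, 0.0, -0.0]
ft_force: [-0.3, -0.8, -1.6]
finger_gap: 0.0139
```

Run:
```python
from h import *
p=r.state();print(p["tcp_pos"],p["ft_force"],p["finger_gap"])
rows([pose(-55,100,0),pose(-55,100,14),pose(-55,70,14)])
P=r.capture("scene")
R=Ro.from_quat(p["tool_rot"])*Ro.from_matrix(np.array([[0,1,0],[1,0,0],[0,0,-1.]])).inv()
pred=lambda c:p["tcp_pos"]+R.apply(np.array(c)/1000-G)
for l,c in(("cover_grip",[0,0,0]),("cover_lip",[-67,0,-13]),("cover_press",[52,0,-10]),("cover_far_edge",[85,0,-10])):
    print(l,pred(c),proj(P,[pred(c)])[0],[(np.array(d["xyz"]),proj(P,[d["xyz"]])[0],round(d["conf"],2)) for d in r.mark_of(P,l)[:1]])
im=P["image"].copy()
for b in COV:
    q=proj(P,np.array([pred(v*1000) for v in b])); 
    cv2.polylines(im,[cv2.convexHull(q.astype(np.float32)).astype(np.int32)],True,(0,0,255),1)
Rb=Ro.from_euler("z",BY)
for b in BOX: cv2.polylines(im,[cv2.convexHull(proj(P,Rb.apply(b)+B).astype(np.float32)).astype(np.int32)],True,(0,255,0),1)
cv2.imwrite("pics/h1.png",cv2.resize(im[120:330,170:450],(800,600)))
```

```text
[ 0.4953 -0.0479  0.1745] [-0.3427 -0.8366 -1.6032] 0.013921770673296759
[-0.495, 0.221, 45.006, 0.0, -0.0, 0.002]
[-0.469, -8.905, 29.673, -0.244, -0.001, 0.002]
[-0.483, -8.906, 59.673, -0.244, -0.001, 0.002]
cover_grip [ 0.4946 -0.045   0.16  ] [272.7238 192.443 ] [(array([ 0.4936, -0.0478,  0.162 ]), array([274.5392, 190.824 ]), 0.89)]
cover_lip [ 0.4296 -0.0613  0.147 ] [314.1548 211.1096] [(array([ 0.4284, -0.0611,  0.146 ]), array([314.7216, 212.052 ]), 0.94)]
cover_press [ 0.5451 -0.0324  0.15  ] [242.516  190.7944] [(array([ 0.5486, -0.032 ,  0.1511]), array([240.6966, 189.5195]), 0.67)]
cover_far_edge [ 0.5771 -0.0244  0.15  ] [224.3741 186.1419] [(array([ 0.5764, -0.0258,  0.1546]), array([225.2463, 183.3034]), 0.65)]
```

View pics/h1.png

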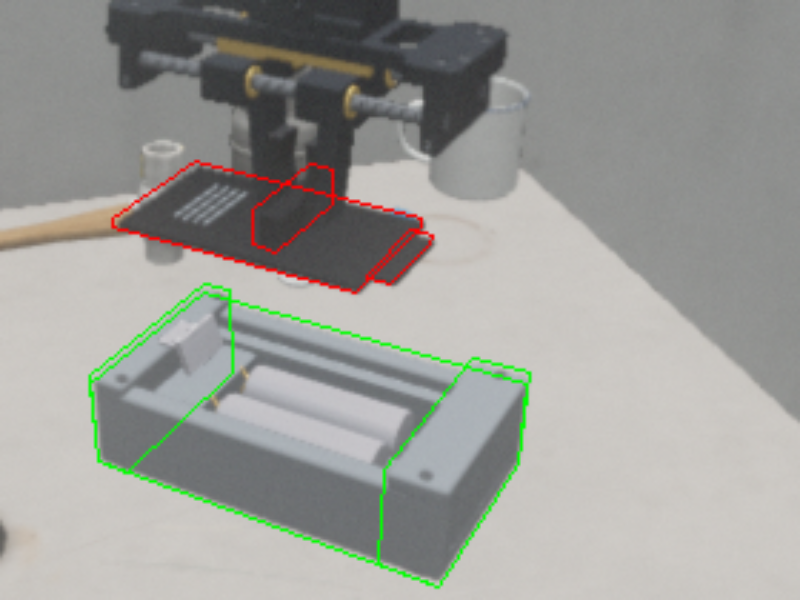

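The overlay puts the model outlines of cover (red) and box (green) within about 1 px of the picture, so the cover sits as predicted. Next I'll tilt and lower.

Call:
{"name": "send_rows", "arguments": {"motion": [[-0.5,-3,10,-0.08,0,0.002,8],[-0.5,-6,20,-0.16,0,0.002,8],[-0.5,-9,30,-0.244,0,0.002,8],[-0.5,-9,45,-0.244,0,0.002,8],[-0.5,-9,60,-0.244,0,0.002,8],[-0.5,-9,60,-0.244,0,0.002,8],[-0.5,-9,60,-0.244,0,0.002,8]]}}

```text
time_s: 8.55
tcp_pos: [0.4869, -0.0526, 0.1144]
tool_rot: [0.613, 0.781, 0.096, 0.075]
ft_force: [-0.3, -0.3, -2.1]
finger_gap: 0.0142
```

Run:
```python
from h import *
p=r.state();print(p["tcp_pos"],p["ft_force"],pose(-55,70,14)[0])
rows([pose(*a) for a in((-55,70,14),(-60,55,14),(-62,47.5,14),(-70,47,14),(-80,47,14))])
```

```text
[ 0.4869 -0.0526  0.1144] [-0.3497 -0.2735 -2.0815] [ 0.4868 -0.0505  0.1148]
[2.064, 0.463, -0.308, -0.001, 0.001, -0.004]
[2.045, -8.009, 13.042, -0.001, 0.001, -0.004]
[2.038, -11.759, 19.837, -0.001, 0.001, -0.004]
[2.008, -19.644, 18.392, -0.001, 0.001, -0.004]
[1.971, -29.348, 15.979, -0.001, 0.001, -0.004]
```

Call:
{"name": "send_rows", "arguments": {"motion": [[2,-4,6,0,0,0,8],[2,-8,13,0,0,0,8],[2,-10,17,0,0,0,8],[2,-12,19.8,0,0,0,8],[2,-12,19.8,0,0,0,8]]}}

```text
time_s: 9.05
tcp_pos: [0.4795, -0.0513, 0.0919]
tool_rot: [0.612, 0.781, 0.096, 0.075]
ft_force: [-0.5, -0.3, -0.4]
finger_gap: 0.0137
```

```bash
cat >> h.py <<'E'
def look(name,crop=(150,310,200,413)):
    p=r.state();P=r.capture("scene")
    R=Ro.from_quat(p["tool_rot"])*Ro.from_matrix(np.array([[0,1,0],[1,0,0],[0,0,-1.]])).inv()
    pred=lambda c:p["tcp_pos"]+R.apply(np.array(c)/1000-G)
    inb=lambda X:Ro.from_euler("z",-BY).apply(np.array(X)-B)*1000
    print("tip(underside) in box",inb(pred([-67,0,-15])),"euler",R.as_euler("ZYX",True),"ft box",Ro.from_euler("z",-BY).apply(p["ft_force"]))
    for l,c in(("cover_lip",[-67,0,-13]),("cover_press",[52,0,-10]),("cover_far_edge",[85,0,-10])):
        print(l,inb(pred(c)),[(inb(d["xyz"]),round(d["conf"],2)) for d in r.mark_of(P,l)[:1]])
    a,b,c,d=crop;cv2.imwrite(f"pics/{name}.png",cv2.resize(P["image"][a:b,c:d],(800,600),interpolation=cv2.INTER_CUBIC))
E
python3 - <<'E'
from h import *
look("i1")
rows([pose(*a) for a in((-62,47.5,14),(-70,47,14),(-80,47,14))])
E
```

```text
tip(underside) in box [-62.2875   1.1252  47.106 ] euler [ 13.793  -13.9584   0.0235] ft box [-0.5705 -0.1944 -0.396 ]
cover_lip [-62.7699   1.1254  49.0469] [(array([-67.0605,  -0.3752,  47.2   ]), 0.76)]
cover_press [51.9922  0.8642 80.6631] [(array([51.6839,  0.272 , 81.9   ]), 0.75)]
cover_far_edge [84.0177  0.7916 88.6233] [(array([82.1018, -1.7051, 91.    ]), 0.77)]
[-0.9, -0.252, -0.041, 0.0, 0.0, -0.002]
[-0.915, -8.135, -1.493, 0.0, 0.0, -0.002]
[-0.934, -17.837, -3.914, 0.0, 0.0, -0.002]
```

View pics/i1.png

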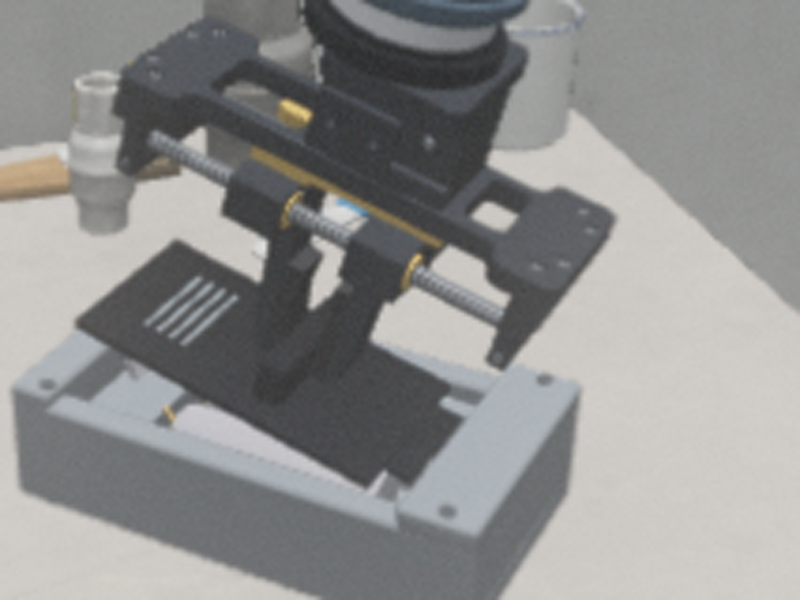

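The cover is tilted with its lip next to the ledge slot (crop ~ (440,440)), between the side walls. I'll slide it in.

Call:
{"name": "send_rows", "arguments": {"motion": [[-0.9,-3,-0.6,0,0,-0.002,8],[-0.9,-6,-1.1,0,0,-0.002,8],[-0.9,-8,-1.5,0,0,-0.002,8],[-0.9,-10,-2,0,0,-0.002,8],[-0.9,-12,-2.5,0,0,-0.002,8],[-0.9,-13.5,-2.8,0,0,-0.002,8],[-0.9,-13.5,-2.8,0,0,-0.002,8]]}}

```text
time_s: 9.95
tcp_pos: [0.4664, -0.0555, 0.0916]
tool_rot: [0.612, 0.782, 0.096, 0.075]
ft_force: [0.1, -0.2, -1.1]
finger_gap: 0.0139
```

Call:
{"name": "send_rows", "arguments": {"motion": [[0,-1,-0.25,0,0,0,8],[0,-2,-0.5,0,0,0,8],[0,-3,-0.75,0,0,0,8],[0,-3.9,-1,0,0,0,8],[0,-3.9,-1,0,0,0,8]]}}

```text
time_s: 10.45
tcp_pos: [0.4625, -0.0564, 0.0916]
tool_rot: [0.612, 0.782, 0.096, 0.075]
ft_force: [1.1, -0.5, -1.7]
finger_gap: 0.0139
```

Run:
```python
from h import *
look("i2",(180,300,230,390))
rows([pose(*a) for a in((-80,47,14),(-82,47,14))])
```

```text
tip(underside) in box [-80.0129   0.1098  46.7688] euler [ 13.9182 -13.9734  -0.011 ] ft box [ 0.9431 -0.7807 -1.7192]
cover_lip [-80.4959   0.1102  48.7096] [(array([-83.1638,  -0.9164,  48.    ]), 0.7)]
cover_press [34.2583  0.1015 80.3558] [(array([33.0786,  1.6904, 80.4   ]), 0.59)]
cover_far_edge [66.2817  0.0989 88.3244] [(array([63.3562, -2.9306, 89.8   ]), 0.84)]
[-0.117, -0.205, -0.28, -0.0, 0.0, 0.0]
[-0.117, -2.146, -0.763, -0.0, 0.0, 0.0]
```

View pics/i2.png

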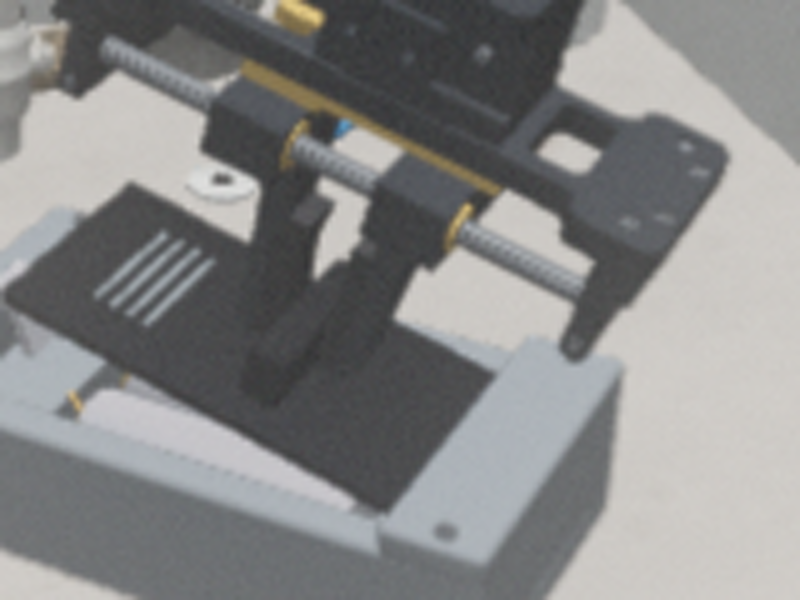

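The lip is under the ledge, with the plate's end at the ledge edge (crop x≈390–495) and the far end raised over the catch. I'll push in a little more to feel for the end of the pocket.

Call:
{"name": "send_rows", "arguments": {"motion": [[0,-0.7,-0.2,0,0,0,8],[0,-1.4,-0.4,0,0,0,8],[0,-1.4,-0.4,0,0,0,8]]}}

```text
time_s: 10.95
tcp_pos: [0.4614, -0.0567, 0.0917]
tool_rot: [0.612, 0.782, 0.096, 0.075]
ft_force: [-0.3, -0.5, -1.8]
finger_gap: 0.0135
```

Run:
```python
from h import *
rows([pose(*a) for a in((-81.3,46.5,13),(-81.3,46.2,11.5),(-81.5,46,10),(-81.5,46,8.5),(-81.7,45.8,7),(-81.7,45.7,6))])
```

```text
[-0.097, 0.282, 1.534, 0.017, 0.0, 0.0]
[-0.096, 0.928, 3.601, 0.044, 0.0, 0.0]
[-0.095, 1.357, 5.542, 0.07, 0.0, 0.0]
[-0.095, 1.982, 7.354, 0.096, 0.0, 0.0]
[-0.094, 2.316, 9.327, 0.122, 0.0, 0.0]
[-0.094, 2.65, 10.651, 0.14, 0.0, 0.0]
```

Call:
{"name": "send_rows", "arguments": {"motion": [[0,0.3,1.5,0.017,0,0,8],[0,0.9,3.6,0.044,0,0,8],[0,1.4,5.5,0.07,0,0,8],[0,2,7.4,0.096,0,0,8],[0,2.3,9.3,0.122,0,0,8],[0,2.65,10.6,0.14,0,0,8],[0,2.65,10.6,0.14,0,0,8]]}}

```text
time_s: 11.65
tcp_pos: [0.4667, -0.0552, 0.0818]
tool_rot: [0.615, 0.787, 0.041, 0.032]
ft_force: [0.1, -0.1, -1.2]
finger_gap: 0.0141
```

Run:
```python
from h import *
look("i3",(180,300,230,390))
rows([pose(*a) for a in((-81.7,45.7,6),(-81.9,45.5,4.8))])
```

```text
tip(underside) in box [-81.4113   0.2033  45.5453] euler [13.9928 -5.9402 -0.0379] ft box [ 0.0693 -0.1215 -1.2392]
cover_lip [-81.6183   0.2043  47.5346] [(array([-81.5884,  -0.3797,  48.5   ]), 0.7)]
cover_press [36.4321  0.3503 62.8339] [(array([36.747 , -1.3825, 63.5   ]), 0.88)]
cover_far_edge [69.2549  0.3904 66.2491] [(array([68.401 , -2.9449, 66.    ]), 0.95)]
[-0.072, 0.112, 0.058, -0.0, 0.0, -0.0]
[-0.072, 0.495, 1.645, 0.021, 0.0, -0.0]
```

View pics/i3.png

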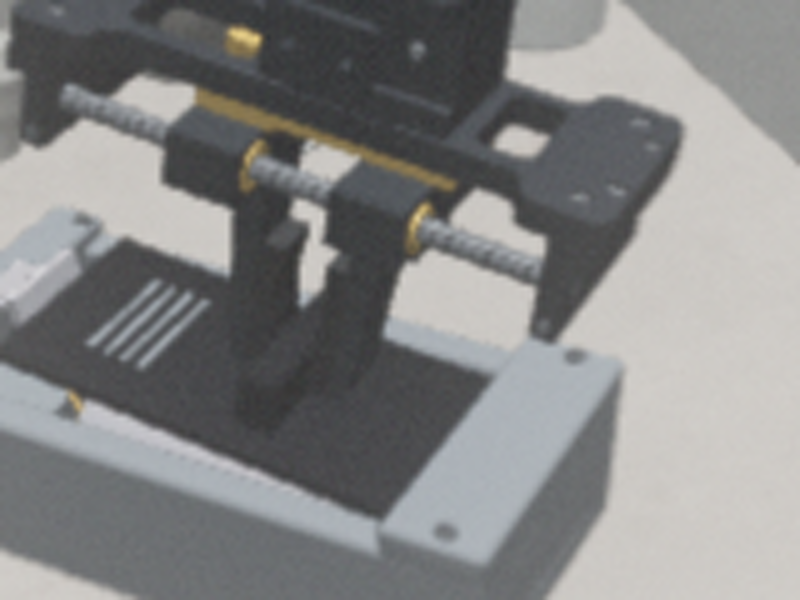

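The cover is between the walls at about 6°, still hooked, with the far end at the catch (crop ~ (40,290)). I'll swing down a little more, then release.

Call:
{"name": "send_rows", "arguments": {"motion": [[0,0.2,0.8,0.01,0,0,8],[0,0.5,1.6,0.021,0,0,8],[0,0.5,1.6,0.021,0,0,8],[0,0.5,1.6,0.021,0,0,18],[0,0.5,1.6,0.021,0,0,28],[0,0.5,1.6,0.021,0,0,34],[0,0.5,1.6,0.021,0,0,34]]}}

```text
time_s: 12.55
tcp_pos: [0.4668, -0.0554, 0.0805]
tool_rot: [0.616, 0.787, 0.033, 0.026]
ft_force: [1.1, 0.2, -0.5]
finger_gap: 0.0339
```

Call:
{"name": "send_rows", "arguments": {"motion": [[0,0,-5,0,0,0,34],[0,0,-15,0,0,0,34],[0,0,-30,0,0,0,34],[0,0,-45,0,0,0,34],[0,0,-45,0,0,0,20],[0,0,-45,0,0,0,0],[0,0,-45,0,0,0,0]]}}

```text
time_s: 13.25
tcp_pos: [0.463, -0.056, 0.125]
tool_rot: [0.616, 0.787, 0.032, 0.025]
ft_force: [-0.2, -0.9, 0.4]
finger_gap: 0.0121
```

Run:
```python
from h import *
look("j1",(180,300,230,390))
Rb=Ro.from_euler("z",BY)
for z in(90,80,75): rows([(B+Rb.apply(np.array([37,0,z])/1000),Rt(BY))])
print(r.state()["tcp_pos"],r.state()["finger_gap"])
```

```text
tip(underside) in box [-85.8599   0.3516  90.055 ] euler [13.9364 -4.7291 -0.0014] ft box [-0.3809 -0.8467  0.4449]
cover_lip [-86.0248   0.3517  92.0481] [(array([-83.6964,  -1.4025,  46.6   ]), 0.65)]
cover_press [ 32.3227   0.3797 104.8489] [(array([-70.0413,  -1.5938,  54.9   ]), 0.75)]
cover_far_edge [ 65.2104   0.3875 107.5696] [(array([68.8325, -0.3731, 66.1   ]), 0.94)]
[2.903, 55.557, 39.604, 0.082, 0.0, -0.0]
[2.905, 54.737, 49.57, 0.082, 0.0, -0.0]
[2.906, 54.326, 54.553, 0.082, 0.0, -0.0]
[ 0.463  -0.0563  0.1249] 0.0004586067422318479
```

View pics/j1.png

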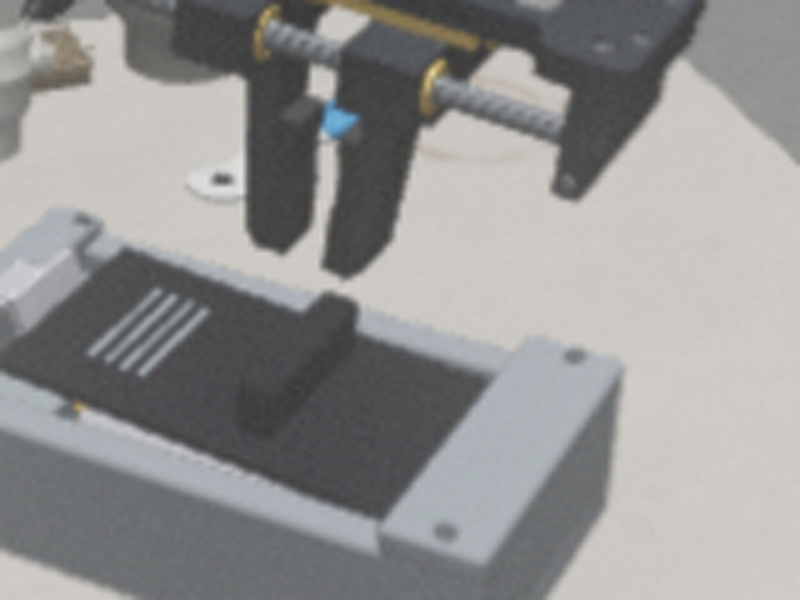

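The cover stays hooked, with its far end resting on the catch at about 5°. I'll move the closed fingers over the ribbed press spot.

Call:
{"name": "send_rows", "arguments": {"motion": [[1,20,0,0.04,0,0,0],[2,40,5,0.082,0,0,0],[3,56,15,0.082,0,0,0],[3,55.5,30,0.082,0,0,0],[3,55.5,40,0.082,0,0,0],[3,55.5,40,0.082,0,0,0]]}}

```text
time_s: 14.05
tcp_pos: [0.517, -0.0397, 0.0883]
tool_rot: [0.617, 0.787, -0.001, -0.001]
ft_force: [0.0, 0.2, -0.3]
finger_gap: 0.0003
```

Call:
{"name": "send_rows", "arguments": {"motion": [[0,0,2,0,0,0,0],[0,0,4,0,0,0,0],[0,0,6,0,0,0,0],[0,0,8,0,0,0,0],[0,0,8,0,0,0,0]]}}

```text
time_s: 14.55
tcp_pos: [0.5194, -0.0392, 0.082]
tool_rot: [0.616, 0.788, 0.0, 0.0]
ft_force: [0.1, 0.4, 0.5]
finger_gap: 0.0006
```

Tips are at 63 mm; contact is expected near 60. I'll go down slowly.

Call:
{"name": "send_rows", "arguments": {"motion": [[0,0,0.7,0,0,0,0],[0,0,1.4,0,0,0,0],[0,0,2.1,0,0,0,0],[0,0,2.8,0,0,0,0],[0,0,3.5,0,0,0,0],[0,0,3.5,0,0,0,0]]}}

```text
time_s: 15.15
tcp_pos: [0.5196, -0.0392, 0.0786]
tool_rot: [0.616, 0.788, 0.0, 0.001]
ft_force: [0.4, 0.2, 2.2]
finger_gap: 0.0006
```

Call:
{"name": "send_rows", "arguments": {"motion": [[0,0,0.5,0,0,0,0],[0,0,1.0,0,0,0,0],[0,0,1.5,0,0,0,0],[0,0,2,0,0,0,0],[0,0,2,0,0,0,0]]}}

```text
time_s: 15.65
tcp_pos: [0.5197, -0.0392, 0.0766]
tool_rot: [0.616, 0.788, 0.0, 0.001]
ft_force: [0.6, 0.6, 3.3]
finger_gap: 0.0003
```

Call:
{"name": "send_rows", "arguments": {"motion": [[0,0,0.4,0,0,0,0],[0,0,0.8,0,0,0,0],[0,0,1.2,0,0,0,0],[0,0,1.6,0,0,0,0],[0,0,2,0,0,0,0],[0,0,2.4,0,0,0,0],[0,0,2.4,0,0,0,0]]}}

```text
time_s: 16.35
tcp_pos: [0.5192, -0.0392, 0.0739]
tool_rot: [0.616, 0.788, 0.0, 0.0]
ft_force: [0.4, -0.5, 1.1]
finger_gap: 0.0004
```

Call:
{"name": "send_rows", "arguments": {"motion": [[0,0,0.4,0,0,0,0],[0,0,0.8,0,0,0,0],[0,0,1.2,0,0,0,0],[0,0,1.6,0,0,0,0],[0,0,2,0,0,0,0],[0,0,2.4,0,0,0,0],[0,0,2.4,0,0,0,0]]}}

```text
time_s: 17.05
tcp_pos: [0.5193, -0.0392, 0.0716]
tool_rot: [0.616, 0.788, 0.0, 0.0]
ft_force: [0.5, 0.6, 0.8]
finger_gap: 0.0009
```

Call:
{"name": "send_rows", "arguments": {"motion": [[0,0,0.4,0,0,0,0],[0,0,0.8,0,0,0,0],[0,0,1.2,0,0,0,0],[0,0,1.6,0,0,0,0],[0,0,2,0,0,0,0],[0,0,2,0,0,0,0]]}}

```text
time_s: 17.65
tcp_pos: [0.5194, -0.0392, 0.0696]
tool_rot: [0.616, 0.788, 0.0, 0.0]
ft_force: [-0.3, 0.5, -0.1]
finger_gap: 0.0001
```

Run:
```python
from h import *
look("k1",(180,300,230,390))
```

```text
tip(underside) in box [-29.7199   3.1216  40.0883] euler [13.9254 -0.0488 -0.0154] ft box [-0.1565  0.5301 -0.0733]
cover_lip [-29.7216   3.1221  42.0883] [(array([ 206.4902, -169.0514,   -3.    ]), 0.36)]
cover_press [89.2758  3.1282 45.1897] [(array([39.5593, -0.8434, 51.3   ]), 0.73)]
cover_far_edge [122.2758   3.1296  45.2178] [(array([68.7105, -0.0338, 50.5   ]), 0.62)]
```

View pics/k1.png

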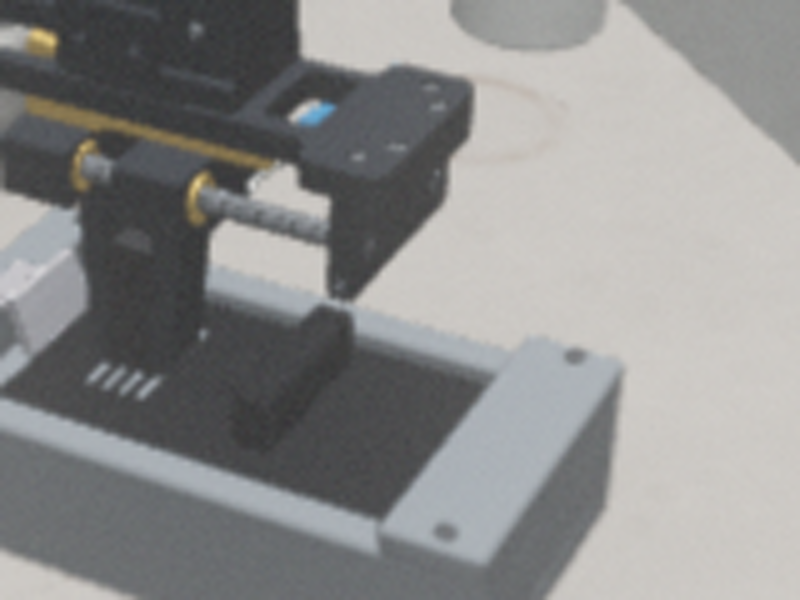

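It looks flat and below the catch. One gentle confirming press, then back off and inspect.

Call:
{"name": "send_rows", "arguments": {"motion": [[0,0,0.3,0,0,0,0],[0,0,0.6,0,0,0,0],[0,0,0.9,0,0,0,0],[0,0,1.1,0,0,0,0],[0,0,1.1,0,0,0,0]]}}

```text
time_s: 18.35
tcp_pos: [0.5195, -0.0393, 0.0694]
tool_rot: [0.616, 0.788, 0.001, 0.0]
ft_force: [-2.8, 1.5, 11.8]
finger_gap: 0.0005
```

It is firmly seated: 11.8 N with the tips at 50.4 mm (shut is 50). Retreating.

Call:
{"name": "send_rows", "arguments": {"motion": [[0,0,-2,0,0,0,0],[0,0,-10,0,0,0,0],[0,0,-40,0,0,0,0],[0,0,-80,0,0,0,0],[0,0,-120,0,0,0,0],[0,0,-160,0,0,0,0],[-45,0,-180,0,0,0,0],[-90,0,-180,0,0,0,0]]}}

```text
time_s: 19.15
tcp_pos: [0.5433, -0.1261, 0.2523]
tool_rot: [0.614, 0.789, 0.002, 0.003]
ft_force: [0.4, 0.1, -0.3]
finger_gap: 0.0004
```

Call:
{"name": "send_rows", "arguments": {"motion": [[-45,0,0,0,0,0,0],[-90,0,0,0,0,0,0],[-135,0,0,0,0,0,0],[-180,0,0,0,0,0,0],[-180,0,0,0,0,0,0]]}}

```text
time_s: 19.65
tcp_pos: [0.5825, -0.3089, 0.2494]
tool_rot: [0.619, 0.785, -0.002, 0.002]
ft_force: [-0.1, -0.9, 0.4]
finger_gap: 0.0003
```

Run:
```python
from h import *
print(r.state()["tcp_pos"],r.state()["ft_force"])
inb=lambda X:Ro.from_euler("z",-BY).apply(np.array(X)-B)*1000
P=[r.capture(c) for c in("scene","top")]
for p in P:
    for l in("cover_grip","cover_press","cover_far_edge","catch_nose","seat"): print(l,[(inb(d["xyz"]),round(d["conf"],2)) for d in r.mark_of(p,l)[:1]])
    for l in("valve_small","valve_large","valve_lever"): print(l,[np.array(d["xyz"]) for d in r.mark_of(p,l)[:1]])
a=P[0]["image"][210:320,195:360];b=P[1]["image"][185:315,190:290]
cv2.imwrite("pics/z1.png",np.hstack([cv2.resize(a,(480,320),interpolation=cv2.INTER_CUBIC),cv2.resize(b,(246,320),interpolation=cv2.INTER_CUBIC)]))
```

```text
[ 0.5825 -0.3089  0.2494] [-0.1388 -0.8665  0.4183]
cover_grip [(array([-18.388 ,   1.8797,  58.7   ]), 0.61)]
cover_press [(array([36.8656, -0.0726, 48.5   ]), 0.71)]
cover_far_edge [(array([68.5388,  0.936 , 53.3   ]), 0.75)]
catch_nose [(array([67.6437, -0.1815, 52.7   ]), 0.9)]
seat [(array([ 206.8752, -167.4984,   -4.7   ]), 0.63)]
valve_small [array([ 0.7256, -0.1646, -0.0062])]
valve_large [array([ 0.7293, -0.2889, -0.0009])]
valve_lever [array([ 0.6398, -0.2608, -0.0025])]
cover_grip []
cover_press [(array([38.9512,  0.0286, 48.2   ]), 0.6)]
cover_far_edge [(array([70.9952, -2.4547, 50.7   ]), 0.49)]
catch_nose [(array([68.3431,  1.8087, 52.    ]), 0.92)]
seat []
valve_small [array([ 0.7272, -0.1641, -0.0036])]
valve_large [array([ 0.7261, -0.2866, -0.0028])]
valve_lever [array([ 0.7249, -0.1624, -0.0014])]
```

View pics/z1.png

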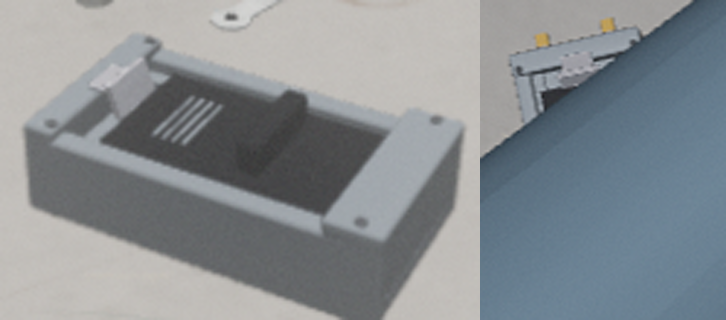

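The cover lies flat inside the walls, with the catch blade (crop ~ (125,90)) over its far edge and the lip under the ledge. The valve parts haven't moved. Handing in.

```bash
python3 -c "
from station import r
print(r.close_job(), r.state()['time_s'])"
```

```text
the job is handed in; nothing more can be done
the job is handed in; nothing more can be done
```

The cover is back on the box and snapped in flat under the spring catch, and I handed the job in at about 20 s.

**How it was done:** I gripped the rib with 12 N and slid the lip under the ledge with the far end raised 14°. I then swung it down to about 5°, released it, and pressed slowly on the ribbed spot with closed fingers. The highest press reading during the snap-in was about 3 N, below the 4–8 N stated. The readings are taken only at the end of each move, so a peak between them could have been missed.

**Last checks:**
- **Seating:** a confirming press met firm resistance at 11.8 N with the fingertips at 50.4 mm, where a shut cover's top is 50 mm. The final scene picture shows the cover flat with the catch over its far edge.
- **Cover position:** the network marks put the press spot at 37–39 mm and the far edge at 69–71 mm in box x, which agrees with a shut cover.
- **Valve parts:** the scene marks match the starting positions to within 4 mm.
- **Robot:** it was clear of everything when I handed in.

**Checks that failed or disagreed:** in the last top view the arm hid most of the box, so the rib and seat were not usable there. That view's lever mark landed on the small valve, and the scene view's seat mark was a stray. I ignored these.

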